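# Clear the bay and serve a treat ball

## Robot

A 6-joint arm with a two-finger parallel gripper is mounted at the origin on the work surface. World frame = base frame: x ahead of the robot, y to its left, z up, the work surface at z = 0. Lengths are in m, angles in rad, forces in N, time in s.
With the tool pointing down it reaches from about 0.35 to 0.775 m from the base axis. Payload 5.5 kg.
Tool frame: the origin (TCP) lies where the fingers leave the gripper's body, on its centre line; the fingertips stand 73 mm ahead of it and the grasp point (between the pads) lies 54 mm ahead of it; z points along the fingers, y is the direction in which the jaws open and shut (so a half turn about z gives the same grasp; the last joint's range is limited). The gripper opens to 85 mm and grips with 20 to 120 N. Pads are 22 mm wide; open, the fingers measure 114 mm over their backs; the gripper's body (76 mm by 85 mm) begins 54 mm behind the grasp point. The pads swing forward as they close: fully open they stand 13 mm farther back than shut.
Start: joints at [-1.291, 0.313, 0.046, 1.304, 0, 1.431], TCP at [0.234, -0.525, 0.304] pointing down, gripper open.
Joint ranges: [-2.76, 2.76], [-0.86, 1.69], [-1.03, 1.26], [-2.2, 2.34], [-1.47, 1.5], [-3.14, 3.14]. Speed limits (rad/s): [2.57, 2.57, 3.14, 3.14, 3.14, 3.14].

## Interface

Orientations are given as a unit quaternion [w, x, y, z].
In Python, from workcell import env, read_camera, job, cut_out gives the robot as it stands.
- The arm moves only by the tool servo_tool, never from a script. Its argument "deltas" is a list of rows, each an object of numbers: "dx", "dy", "dz": the shift along the world's x, y, z in mm; "rx", "ry", "rz": the turn, a rotation vector about the world's x, y, z in rad; "fingers": the closure, from -1 (fully open) to 1 (shut). A call has 1 to 8 rows; each row shifts and turns the commanded pose from where the row before left it; what a row does not reach is not made up. A row lasts 1/10 s, in which the tool goes at most 50 mm and 8.59 degrees, less where a joint would pass 70% of its speed; a pose out of reach is approached as far as the arm can. A call is refused whole if a number of a shift passes 50 or a number of a turn 0.15, either way. A call with a gripper value outside its range is refused whole. The fingers move at their own pace and stop on an object; "newtons" is the grip in N (left out, the last holds). Time passes only in rows, so rows that do not move let the fingers close. It gives the time, the measured TCP pose, the force and the opening at its end, in the units of the state.
- env.get_state(): the state, without advancing time (a new reading comes with each control period).
- read_camera(name): name is "scene" or "top"; returns a dict with "img" (384x512x3 uint8, red, green, blue), "intrinsics" (3x3 intrinsics, pixels), "extrinsics" (4x4, takes a point from camera to world coordinates). Camera axes: x right, y down, z forward; pixel columns grow to the right and rows downward; lengths in m; the calibration is good to about 2 mm. A picture is of the moment at which its call begins. There is no depth.
- job.hand_in(): hands the job in, once; it reports no verdict.
Trained networks look in the newest picture that a camera, given by its name, has taken for a name from the list of things; names that differ only in an ending like _2 or _b are one class to them, and where a whole thing is asked for, a point or a joint stands for the part that bears it (a point fixed in the world has none). Each returns a list of dicts, best first, with "confidence" (0 to 1); they miss things now and then, are a little off and sometimes report something else, mostly with a low value. They report only what shows in the picture. A call takes as long as a camera call. They do not tell look-alikes from the thing itself.
- cut_out(target, camera): "region" (384x512 bool, what is visible of it) and "extent" ([left, top, right, bottom] in pixels, round what is visible of it).
The state is a dict: "clock": time; "joint_pos": joint angles; "qvel": joint speeds; "tau": joint torques, N m; "tcp_pos": TCP position; "orientation": TCP orientation; "wrist_force": force on the tool from outside, world axes, zero at the start; "ft_torque": the same for the moment, N m; "finger_gap": finger opening in m.
Only numpy, scipy, OpenCV 4.12 (cv2) and the standard library are available. Lean on these libraries where they do the work, as an engineer would, in place of code of your own. Each camera call takes 0.05 s, during which the arm holds its last target. There are 200 camera calls.

## Task

The round cork hide has been left in the cup bay of the treadle dispenser: lift it out and set it upright in the middle of the slate tile, then set the feeding cup upright and lengthwise on the dark mat under the chute. With the cup in place, press the treadle fully down to its stop with the gripper and hold it there until the ball has rolled into the cup, then let the treadle come back up. Set things down rather than dropping them, do not touch the ball with the robot, and leave the canister and the tong where they are.

Things in the scene. Friction and masses are not known exactly. Their poses are not given: they have to be found in the camera images.
- dispenser: Plywood dispenser, fixed. Origin on the counter under its chute; x runs from the bay up the chute. Base 10 mm thick, x -180..125, y -60..190 mm. Chute and tower 62 mm wide: tower front at x -24, chute lip at x -32, rising 0.21 rad to x 120; walls 30 mm, top 157 mm high. Treadle on the +y side between steel cheeks 70 mm high at x -40..0, y 94..102 and 178..186.
- bay (a point): Centre of the cup bay, on top of the base board (10 mm above the counter): the middle of a flush dark rubber mat 130 mm (dispenser's x) by 70 mm (y), 108 mm before the dispenser's origin. A cup centred here has its far end 14 mm short of the chute lip, so it can be lowered straight down.
- chute_lip (a point): Middle of the chute floor's open end, 95 mm above the counter, 76 mm beyond the bay's centre.
- treadle (a joint): Angle of the spring treadle: 0 at rest (free end up), 0.32 rad fully down on its stop. The push at the pad is about 7 to 11 N.
- treadle_pad (a point): Where to press: top of the steel treadle plate (100 x 70 mm), 22 mm from its free end and 78 mm from its hinge, which lies along the dispenser's y at x -30, z 55 mm. At rest the plate slopes 0.2 rad up to its free end, towards the robot; the pad sinks 25 mm to the stop. The treadle sinks the gate; only near full travel does the ball roll.
- hide: Round cork hide: disc-like dome 100 mm across, 30 mm straight sides then sloping to 58 mm high, with a round lifting knob 36 mm across on top from 58 to 88 mm height. Origin in the centre of its underside, z up. 160 g. Starts in the bay.
- tile: Slate basking tile lying on the counter, 150 x 150 x 12 mm, dark grey. Origin in the centre of its underside.
- cup: Blue plastic feeding cup: open rectangular trough 124 mm long (its x), 64 mm wide (its y), 60 mm high, walls 4 mm. Origin in the centre of its underside. Take it across its 64 mm width. 90 g.
- ball: Wooden treat ball 40 mm across, held in the chute by the gate. Origin at its centre.
- canister: Closed glass canister with a steel lid, 84 mm across, 130 mm high; bystander. Origin in the centre of its underside.
- tong: Steel tong lying on the counter, 190 mm long along its x from its origin at the hinged end, 40 mm wide, 18 mm high; bystander.
Things that resemble listed ones, but are neither listed nor needed, are in the scene too. Of the things like the hide, leave any that is blue; of the rest the smaller one is meant.

How it is judged:
On the way, in this order (a step that is already met when the one before it is completed fails the run):
1. the cork hide stands upright on the slate tile, released (horizontal distance between hide and tile below 0.03 m and z of hide in the frame of tile between 0.008 and 0.016 m and angle between hide's own z axis and vertical below 0.1 rad and contact force between the fingers and hide below 0.1 N), for 0.2 s.
2. the cup stands upright on the bay's mat, lengthwise to the chute, released, ball still in the chute (horizontal distance between cup and bay below 0.022 m and z of cup in the frame of bay below 0.006 m and angle between cup's own z axis and vertical below 0.1 rad and angle between the x axis of cup and the x axis of dispenser, either way round below 0.25 rad and contact force between the fingers and cup below 0.1 N and height (world z) of ball above 0.09 m), for 0.2 s.
3. the treadle is pressed down to its stop by the gripper (value of joint treadle above 0.295 rad and contact force between the fingers and dispenser above 1 N), for 0.3 s.
At the end, for the whole second after the job is handed in: Ball at rest in the cup; cup upright, released, on the bay mat (centre within 22 mm, lengthwise within 0.25 rad); hide upright, released, on the slate tile (centres within 30 mm); treadle back up (under 0.04 rad) (all of step 1 and z of ball in the frame of cup below 0.05 m and x of ball in the frame of cup between -0.06 and 0.06 m and y of ball in the frame of cup between -0.03 and 0.03 m and horizontal distance between cup and bay below 0.022 m and z of cup in the frame of bay below 0.006 m and angle between cup's own z axis and vertical below 0.1 rad and angle between the x axis of cup and the x axis of dispenser, either way round below 0.25 rad and contact force between the fingers and cup below 0.1 N and value of joint treadle below 0.04 rad and linear speed of ball below 0.03 m/s and linear speed of each of cup, hide below 0.02 m/s); the robot touches nothing.
It fails at once if the robot touches the ball (contact force between any of the fingers, the arm and ball above 0.3 N).
It fails at once if the hide is dropped (falls freely faster than 0.5 m/s) (linear speed of hide above 0.5 m/s and contact force between the fingers and hide below 0.1 N).
It fails at once if the cup is dropped (falls freely faster than 0.5 m/s) (linear speed of cup above 0.5 m/s and contact force between the fingers and cup below 0.1 N).
It fails at once if the canister is moved more than 30 mm or tipped (distance of canister from where it was at the start of the episode above 0.03 m or angle between canister's own z axis and vertical above 0.3 rad).
It fails at once if the tong is moved more than 30 mm (distance of tong from where it was at the start of the episode above 0.03 m).
It also fails if it takes over 70 s, if anything falls off the work surface, if the arm or the gripper's body presses on something with over 40 N, if the wrist force passes 120 N, or if a joint passes its speed limit or range.

## Working session

There is one attempt and no reset: what is moved stays moved. The work goes in short steps, Python scripts to look and compute and a tool call to move; the robot and the scene stay as the last step left them, time stands still between calls to the robot, and variables do not carry over. Pictures are saved under pics/ and viewed, about 8 in all and at most 12, crops included, and the job is handed in when it is done.

Besides the shell and the picture viewer there is one more tool, called after "Request:" by a JSON object that holds its "fn" and its "kwargs". servo_tool: Moves the arm, as the interface text tells. Its arguments: {"type":"object","properties":{"deltas":{"type":"array"},"newtons":{"type":"number"}},"required":["deltas"]}

```bash
mkdir -p pics; ls; cat > h.py <<'E'
import numpy as np, cv2
from workcell import env, read_camera, job, cut_out
def px2ray(c,u,v):
    K=np.array(c["intrinsics"]);T=np.array(c["extrinsics"])
    d=T[:3,:3]@np.linalg.solve(K,[u,v,1.]); return T[:3,3],d
def onz(c,u,v,z):
    o,d=px2ray(c,u,v); return o+d*(z-o[2])/d[2]
def proj(c,p):
    K=np.array(c["intrinsics"]);T=np.array(c["extrinsics"])
    q=K@(T[:3,:3].T@(np.array(p)-T[:3,3])); return q[:2]/q[2]
def tri(c1,p1,c2,p2):
    o1,d1=px2ray(c1,*p1);o2,d2=px2ray(c2,*p2)
    s=np.linalg.lstsq(np.c_[d1,-d2],o2-o1,rcond=None)[0]
    a,b=o1+s[0]*d1,o2+s[1]*d2; return (a+b)/2,np.linalg.norm(a-b)
E
python3 - <<'E'
from h import *
for n in("scene","top"):
    c=read_camera(n); cv2.imwrite(f"pics/{n}0.png",c["img"][:,:,::-1])
    print(n,np.round(c["extrinsics"],3).tolist(),np.round(c["intrinsics"],1).tolist())
    for t in("dispenser","hide","tile","cup","ball","canister","tong","treadle_pad"):
        for r in cut_out(t,n):
            ys,xs=np.where(r["region"])
            print(t,round(r["confidence"],2),r["extent"],len(xs),xs.mean().round(1),ys.mean().round(1), np.round(onz(c,xs.mean(),ys.mean(),0.03),3))
E
```

```text
pics
scene [[0.31, 0.784, -0.538, 1.13], [0.951, -0.253, 0.179, -0.184], [0.005, -0.567, -0.823, 1.079], [0.0, 0.0, 0.0, 1.0]] [[487.5, 0.0, 252.9], [0.0, 487.5, 182.3], [0.0, 0.0, 1.0]]
dispenser 0.94 [199.4, 182.2, 333.2, 306.6] 10095 268.1 245.6 [0.631 0.022 0.03 ]
hide 0.78 [147.6, 140.8, 199.4, 191.7] 1974 172.6 166.6 [ 0.331 -0.143  0.03 ]
hide 0.76 [214.5, 190.0, 253.6, 226.3] 1151 231.8 207.2 [ 0.501 -0.029  0.03 ]
hide 0.61 [144.7, 199.0, 184.9, 240.3] 1323 165.2 219.3 [ 0.484 -0.197  0.03 ]
tile 0.7 [315.9, 129.2, 384.6, 178.5] 2444 349.5 152.6 [0.432 0.326 0.03 ]
tile 0.55 [93.1, 183.8, 125.3, 238.2] 1629 109.2 210.9 [ 0.417 -0.325  0.03 ]
cup 0.67 [92.5, 184.2, 126.5, 241.2] 1770 109.1 210.2 [ 0.415 -0.325  0.03 ]
ball 0.68 [235.9, 230.3, 252.3, 252.0] 265 244.4 243.6 [ 0.609 -0.03   0.03 ]
ball 0.59 [201.6, 177.8, 331.3, 311.2] 10182 267.4 245.7 [0.631 0.021 0.03 ]
canister 0.63 [108.7, 260.5, 156.9, 319.7] 1882 133.2 289.1 [ 0.641 -0.305  0.03 ]
tong 0.6 [380.5, 198.2, 433.6, 273.3] 687 406.3 236.0 [0.71  0.351 0.03 ]
treadle_pad 0.72 [269.4, 180.9, 306.2, 223.2] 1074 2
[... 451 characters left out ...]
 0.63 [261.8, 200.7, 297.8, 240.5] 1287 278.5 219.6 [ 0.499 -0.027  0.03 ]
tile 0.9 [101.9, 225.1, 166.6, 289.5] 3456 133.8 255.6 [0.408 0.334 0.03 ]
tile 0.58 [209.6, 115.4, 307.9, 249.3] 10251 255.8 180.9 [0.597 0.03  0.03 ]
cup 0.72 [378.6, 229.2, 418.1, 285.5] 1695 399.1 256.4 [ 0.41  -0.324  0.03 ]
ball 0.58 [275.1, 141.7, 297.3, 156.5] 194 286.0 150.4 [ 0.675 -0.046  0.03 ]
ball 0.44 [202.1, 113.8, 310.2, 250.1] 10375 256.2 181.3 [0.596 0.029 0.03 ]
canister 0.91 [368.4, 135.7, 412.6, 176.7] 1365 389.9 156.2 [ 0.66  -0.307  0.03 ]
tong 0.63 [119.4, 108.7, 135.1, 183.7] 375 128.2 150.0 [0.676 0.357 0.03 ]
treadle_pad 0.88 [212.2, 182.6, 240.9, 221.3] 1034 226.1 202.6 [0.542 0.104 0.03 ]
```

```bash
python3 -c "
import cv2
a=cv2.imread('pics/top0.png')[100:340,90:430];cv2.imwrite('pics/t1.png',cv2.resize(a,None,fx=2.3,fy=2.3,interpolation=2))
a=cv2.imread('pics/scene0.png')[110:330,80:450];cv2.imwrite('pics/s1.png',cv2.resize(a,None,fx=2.1,fy=2.1,interpolation=2))"
```

```text
(no output)
```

View pics/t1.png

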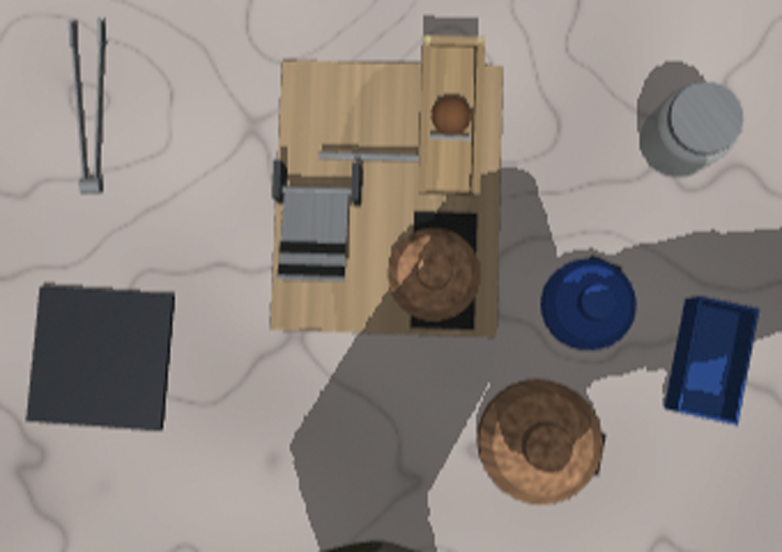

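View pics/s1.png

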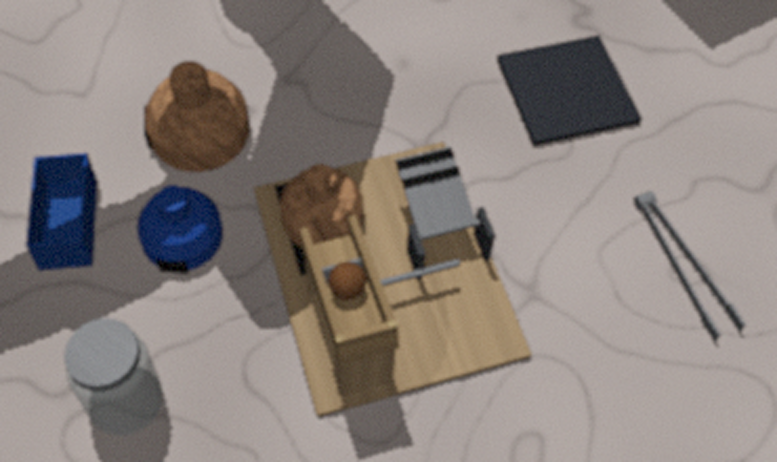

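The top view shows the cork hide in the bay (crop ~(434,272)). The larger cork hide and a blue one are decoys. The cup is at the right (712,360), the tile at the left (100,357), the treadle at (315,232) and the tong and canister further off. The scene view agrees. Next I'll fit poses to both views.

```bash
cat > fit.py <<'E'
from h import *
from scipy.optimize import minimize, least_squares
def box(l,w,h): return np.array([[sx*l/2,sy*w/2,z] for sx in(1,-1) for sy in(1,-1) for z in(0,h)])
def ring(r,z): a=np.linspace(0,2*np.pi,40); return np.c_[r*np.cos(a),r*np.sin(a),0*a+z]
HIDE=np.r_[ring(.05,0),ring(.05,.03),ring(.018,.058),ring(.018,.088)]
def T(P,q): c,s=np.cos(q[3]),np.sin(q[3]); return P@np.array([[c,s,0],[-s,c,0],[0,0,1]])+q[:3]
def sil(c,parts,S=4):
    m=np.zeros((384*S,512*S),np.uint8)
    for P in parts:
        uv=np.array([proj(c,p) for p in P]); h=cv2.convexHull(((uv+.5)*S).astype(np.float32)).astype(np.int32)
        cv2.fillConvexPoly(m,h,1)
    return cv2.resize(m.astype(np.float32),(512,384),interpolation=cv2.INTER_AREA)
def fit(views,parts,q0,free=(0,1,2,3)):
    free=list(free); q0=np.array(q0,float)
    def f(d):
        q=q0.copy(); q[free]+=d*np.array([.01,.01,.01,.1])[free]
        return sum(np.abs(sil(c,[T(P,q) for P in parts])-r).sum()/r.sum() for c,r in views)
    r=minimize(f,np.zeros(len(free)),method="Nelder-Mead",options=dict(maxiter=120,initial_simplex=np.vstack([np.zeros(len(free)),np.eye(len(free))])))
    q=q0.copy(); q[free]+=r.x*np.array([.01,.01,.01,.1])[free]; return np.round(q,4),round(r.fun,3)
def seg(t,n,near,c,z=.03):
    best=None
    for r in cut_out(t,n):
        ys,xs=np.where(r["region"]); d=np.linalg.norm(onz(c,xs.mean(),ys.mean(),z)[:2]-near)
        if d<.06 and (best is None or d<best[0]): best=(d,r["region"].astype(float))
    return None if best is None else best[1]
E
python3 - <<'E'
from fit import *
C={n:read_camera(n) for n in("scene","top")}
loc=np.array([[-.18,-.06,.01],[-.18,.19,.01],[.125,.19,.01],[.125,-.06,.01]])
ps=np.array([[257,187],[445,143],[530,355],[320,415]])/2.1+[80,110]
pt=np.array([[497,335],[271,328],[283,60],[503,68]])/2.3+[90,100]
f=lambda q,w:np.concatenate([np.ravel([proj(C[n],p) for p in T(loc,[q[0],q[1],0,q[2]])]-px) for n,px in w])
for w in([("scene",ps),("top",pt)],[("top",pt)],[("scene",ps)]):
    r=least_squares(f,[.6,0,0],args=(w,)); print("disp",r.x.round(4),r.fun.round(1))
q=least_squares(f,[.6,0,0],args=([("scene",ps),("top",pt)],)).x
for nm,p in(("bay",[-.108,0,.01]),("pad",[-.03-.078*np.cos(.2),.14,.055+.078*np.sin(.2)])): 
    print(nm,T(np.array([p]),[q[0],q[1],0,q[2]]).round(4), [proj(C[n],T(np.array([p]),[q[0],q[1],0,q[2]])[0]).round(1) for n in C])
V=lambda t,near,ns=("scene","top"):[(C[n],m) for n in ns for m in[seg(t,n,near,C[n])] if m is not None]
v=V("cup",[.41,-.324]);print("cup",len(v),fit(v,[box(.124,.064,.06)],[.41,-.324,0,.1-.25]),fit(v,[box(.124,.064,.06)],[.41,-.324,0,-.15],(0,1,3)))
v=V("tile",[.41,.33]);print("tile",len(v),fit(v,[box(.15,.15,.012)],[.41,.33,0,0]))
v=V("hide",[.5,-.027]);hp=[HIDE[:120],HIDE[120:160],HIDE[80:]]
hp=[HIDE[:120],HIDE[80:]]
print("hide",len(v),fit(v[-1:],hp,[.5,-.027,.01,0],(0,1)),fit(v,hp,[.5,-.027,.01,0],(0,1,2)))
E
```

```text
disp [ 0.6178 -0.0415 -0.0307] [-2.  -1.3 -0.5 -2.1  1.  -1.2 -2.  -1.  -0.4 -0.4 -0.9 -0.9 -0.6 -1.9
  0.  -2.7]
disp [ 0.6142 -0.0428 -0.0295] [ 0.1  1.1 -0.4  0.7 -0.2 -0.5  0.5 -1.3]
disp [ 0.6216 -0.0406 -0.0326] [-1.1 -0.3  0.4 -1.   2.   0.3 -1.3  0.4]
bay [[ 0.5099 -0.0382  0.01  ]] [array([229.8, 215.1]), array([282.7, 216. ])]
pad [[0.5157 0.1017 0.0705]] [array([283.6, 189.7]), array([225.5, 211.6])]
cup 2 (array([ 0.4091, -0.3246, -0.0086, -0.2188]), np.float64(0.093)) (array([ 0.4108, -0.3232,  0.    , -0.2093]), np.float64(0.154))
tile 2 (array([ 0.4073,  0.3435, -0.0098, -0.0639]), np.float64(0.051))
hide 2 (array([ 0.4988, -0.0266,  0.01  ,  0.    ]), np.float64(0.038)) (array([ 4.992e-01, -2.700e-02,  1.000e-04,  0.000e+00]), np.float64(0.252))
```

```bash
python3 - <<'E'
from h import *
from scipy.spatial.transform import Rotation as R
s=env.get_state(); w,x,y,z=s["orientation"]
print({k:np.round(v,3).tolist() for k,v in s.items()}); print(R.from_quat([x,y,z,w]).as_matrix().round(3))
E
```

```text
{'clock': 1.3, 'joint_pos': [-1.291, 0.313, 0.046, 1.304, 0.0, 1.431], 'qvel': [0.002, 0.0, 0.001, 0.002, 0.0, -0.001], 'tau': [-0.002, -48.047, 29.881, 0.001, -0.0, -0.0], 'tcp_pos': [0.234, -0.525, 0.304], 'orientation': [0.0, 0.978, 0.208, 0.0], 'wrist_force': [0.078, -0.143, -0.016], 'ft_torque': [0.043, 0.059, 0.006], 'finger_gap': 0.085}
[[ 0.913  0.408  0.   ]
 [ 0.408 -0.913 -0.   ]
 [-0.     0.    -1.   ]]
```

Request:
{"fn": "servo_tool", "kwargs": {"deltas": [{"dx": 22, "dy": 41, "dz": -4, "rz": -0.04, "fingers": -1}, {"dx": 22, "dy": 41, "dz": -4, "rz": -0.04}, {"dx": 22, "dy": 41, "dz": -4, "rz": -0.04}, {"dx": 22, "dy": 41, "dz": -4, "rz": -0.04}, {"dx": 22, "dy": 41, "dz": -4, "rz": -0.04}, {"dx": 22, "dy": 41, "dz": -4, "rz": -0.04}]}}

```text
invalid input at $.deltas[0]: expected keys dx, dy, dz, rx, ry, rz, fingers
```

Request:
{"fn": "servo_tool", "kwargs": {"deltas": [{"dx": 22, "dy": 42, "dz": -5, "rz": -0.04, "fingers": -1}, {"dx": 22, "dy": 42, "dz": -5, "rz": -0.04}, {"dx": 22, "dy": 42, "dz": -5, "rz": -0.04}, {"dx": 22, "dy": 42, "dz": -5, "rz": -0.04}, {"dx": 22, "dy": 42, "dz": -5, "rz": -0.04}, {"dx": 23, "dy": 42, "dz": -5, "rz": -0.01}, {"dx": 0, "dy": 0, "dz": 0}]}}

```text
invalid input at $.deltas[0]: expected keys dx, dy, dz, rx, ry, rz, fingers
```

Request:
{"fn": "servo_tool", "kwargs": {"deltas": [{"dx": 22, "dy": 41, "dz": -4, "rx": 0, "ry": 0, "rz": -0.04, "fingers": -1}, {"dx": 22, "dy": 41, "dz": -4, "rx": 0, "ry": 0, "rz": -0.04, "fingers": -1}, {"dx": 22, "dy": 41, "dz": -4, "rx": 0, "ry": 0, "rz": -0.04, "fingers": -1}, {"dx": 22, "dy": 41, "dz": -4, "rx": 0, "ry": 0, "rz": -0.04, "fingers": -1}, {"dx": 22, "dy": 41, "dz": -4, "rx": 0, "ry": 0, "rz": -0.04, "fingers": -1}, {"dx": 22, "dy": 41, "dz": -4, "rx": 0, "ry": 0, "rz": -0.04, "fingers": -1}]}}

```text
clock: 1.9
tcp_pos: [0.3669, -0.2775, 0.28]
orientation: [0.0, 0.996, 0.089, 0.0]
wrist_force: [1.5, 1.0, 0.0]
finger_gap: 0.0853
```

Request:
{"fn": "servo_tool", "kwargs": {"deltas": [{"dx": 22, "dy": 42, "dz": -5, "rx": 0, "ry": 0, "rz": -0.04, "fingers": -1}, {"dx": 22, "dy": 42, "dz": -5, "rx": 0, "ry": 0, "rz": -0.04, "fingers": -1}, {"dx": 22, "dy": 42, "dz": -5, "rx": 0, "ry": 0, "rz": -0.04, "fingers": -1}, {"dx": 22, "dy": 42, "dz": -5, "rx": 0, "ry": 0, "rz": -0.04, "fingers": -1}, {"dx": 22, "dy": 42, "dz": -5, "rx": 0, "ry": 0, "rz": -0.04, "fingers": -1}, {"dx": 23, "dy": 42, "dz": -5, "rx": 0, "ry": 0, "rz": -0.01, "fingers": -1}, {"dx": 0, "dy": 0, "dz": 0, "rx": 0, "ry": 0, "rz": 0, "fingers": -1}]}}

```text
clock: 2.6
tcp_pos: [0.5009, -0.0225, 0.2493]
orientation: [-0.001, 1.0, -0.012, 0.0]
wrist_force: [-0.5, -0.6, 0.3]
finger_gap: 0.0859
```

Request:
{"fn": "servo_tool", "kwargs": {"deltas": [{"dx": -2, "dy": -4, "dz": -30, "rx": 0, "ry": 0, "rz": 0, "fingers": -1}, {"dx": 0, "dy": 0, "dz": -40, "rx": 0, "ry": 0, "rz": 0, "fingers": -1}, {"dx": 0, "dy": 0, "dz": -25, "rx": 0, "ry": 0, "rz": 0, "fingers": -1}, {"dx": 0, "dy": 0, "dz": -12, "rx": 0, "ry": 0, "rz": 0, "fingers": -1}, {"dx": 0, "dy": 0, "dz": 0, "rx": 0, "ry": 0, "rz": 0, "fingers": -1}], "newtons": 35}}

```text
clock: 3.1
tcp_pos: [0.4962, -0.0313, 0.1416]
orientation: [-0.0, 1.0, -0.015, -0.002]
wrist_force: [-0.5, 0.2, 0.1]
finger_gap: 0.0857
```

```bash
python3 - <<'E'
from h import *
o=[]
for n,(x,y) in(("top",(200,130)),("scene",(150,110))):
    c=read_camera(n); o.append(cv2.resize(c["img"][y:y+140,x:x+130,::-1],None,fx=3,fy=3,interpolation=2))
cv2.imwrite("pics/g1.png",np.hstack(o))
E
```

```text
(no output)
```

View pics/g1.png

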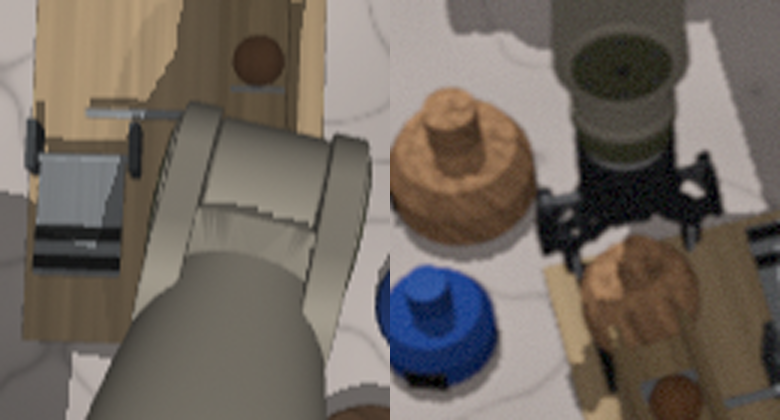

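The scene crop shows the fingers at (575,265) and (690,240) on either side of the knob at (640,255). I'll check where the calibration says the tips should appear.

```bash
python3 - <<'E'
from h import *
c=read_camera("scene")
f=lambda p:((proj(c,p)-[150,110])*3+[391,1]).round()
for y in(-.0735,.0115): print("inner tip",f([.4962,y,.082]))
for x in(.496,.503): print("knob top",x,f([x,-.0266,.098]),"base",f([x,-.0266,.068]),"knob near edge",f([x+.018,-.0266,.098]))
E
```

```text
inner tip [581. 268.]
inner tip [681. 241.]
knob top 0.496 [636. 242.] base [637. 263.] knob near edge [642. 260.]
knob top 0.503 [638. 249.] base [639. 269.] knob near edge [644. 267.]
```

The predicted tips match the picture, and the knob lies about 4 mm further in x. I'll close and lift.

Request:
{"fn": "servo_tool", "kwargs": {"deltas": [{"dx": 4, "dy": 3, "dz": 0, "rx": 0, "ry": 0, "rz": 0, "fingers": 1}, {"dx": 0, "dy": 0, "dz": 0, "rx": 0, "ry": 0, "rz": 0, "fingers": 1}, {"dx": 0, "dy": 0, "dz": 0, "rx": 0, "ry": 0, "rz": 0, "fingers": 1}, {"dx": 0, "dy": 0, "dz": 0, "rx": 0, "ry": 0, "rz": 0, "fingers": 1}, {"dx": 0, "dy": 0, "dz": 0, "rx": 0, "ry": 0, "rz": 0, "fingers": 1}, {"dx": 0, "dy": 0, "dz": 0, "rx": 0, "ry": 0, "rz": 0, "fingers": 1}], "newtons": 35}}

```text
clock: 3.85
tcp_pos: [0.5018, -0.0282, 0.1436]
orientation: [0.0, 1.0, -0.015, 0.001]
wrist_force: [-0.8, -0.3, 5.8]
finger_gap: 0.0352
```

Request:
{"fn": "servo_tool", "kwargs": {"deltas": [{"dx": 0, "dy": 0, "dz": 10, "rx": 0, "ry": 0, "rz": 0, "fingers": 1}, {"dx": 0, "dy": 0, "dz": 25, "rx": 0, "ry": 0, "rz": 0, "fingers": 1}, {"dx": 0, "dy": 0, "dz": 35, "rx": 0, "ry": 0, "rz": 0, "fingers": 1}, {"dx": 0, "dy": 0, "dz": 30, "rx": 0, "ry": 0, "rz": 0, "fingers": 1}, {"dx": 0, "dy": 0, "dz": 20, "rx": 0, "ry": 0, "rz": 0, "fingers": 1}]}}

```text
clock: 4.35
tcp_pos: [0.5016, -0.0281, 0.2654]
orientation: [0.0, 1.0, -0.015, 0.001]
wrist_force: [0.5, 0.3, -1.3]
finger_gap: 0.0351
```

Request:
{"fn": "servo_tool", "kwargs": {"deltas": [{"dx": -6, "dy": 25, "dz": 0, "rx": 0, "ry": 0, "rz": 0, "fingers": 1}, {"dx": -11, "dy": 42, "dz": 0, "rx": 0, "ry": 0, "rz": 0, "fingers": 1}, {"dx": -11, "dy": 42, "dz": 0, "rx": 0, "ry": 0, "rz": 0, "fingers": 1}, {"dx": -11, "dy": 42, "dz": 0, "rx": 0, "ry": 0, "rz": 0, "fingers": 1}, {"dx": -11, "dy": 42, "dz": 0, "rx": 0, "ry": 0, "rz": 0, "fingers": 1}, {"dx": -11, "dy": 42, "dz": 0, "rx": 0, "ry": 0, "rz": 0, "fingers": 1}, {"dx": -11, "dy": 42, "dz": 0, "rx": 0, "ry": 0, "rz": 0, "fingers": 1}, {"dx": -11, "dy": 42, "dz": 0, "rx": 0, "ry": 0, "rz": 0, "fingers": 1}]}}

```text
clock: 5.15
tcp_pos: [0.4267, 0.1596, 0.2627]
orientation: [-0.05, 0.997, 0.065, -0.004]
wrist_force: [0.5, 0.1, -0.9]
finger_gap: 0.0354
```

Request:
{"fn": "servo_tool", "kwargs": {"deltas": [{"dx": -7, "dy": 30, "dz": -10, "rx": 0, "ry": 0, "rz": 0, "fingers": 1}, {"dx": -4, "dy": 20, "dz": -25, "rx": 0, "ry": 0, "rz": 0, "fingers": 1}, {"dx": 0, "dy": 0, "dz": -30, "rx": 0, "ry": 0, "rz": 0, "fingers": 1}, {"dx": 0, "dy": 0, "dz": -25, "rx": 0, "ry": 0, "rz": 0, "fingers": 1}, {"dx": 0, "dy": 0, "dz": -15, "rx": 0, "ry": 0, "rz": 0, "fingers": 1}, {"dx": 0, "dy": 0, "dz": 0, "rx": 0, "ry": 0, "rz": 0, "fingers": 1}]}}

```text
clock: 5.75
tcp_pos: [0.4192, 0.1788, 0.1548]
orientation: [-0.06, 0.995, 0.082, -0.008]
wrist_force: [-1.2, 0.5, -0.8]
finger_gap: 0.0352
```

```bash
python3 - <<'E'
from h import *
from scipy.spatial.transform import Rotation as R
s=env.get_state(); w,x,y,z=s["orientation"]
print(np.round(s["joint_pos"],3),np.round(s["tcp_pos"],4)); print(R.from_quat([x,y,z,w]).as_matrix().round(3))
E
```

```text
[ 0.165  0.187 -0.513  0.877  0.122  3.141] [0.4192 0.1788 0.1548]
[[ 0.986  0.163 -0.027]
 [ 0.165 -0.979  0.119]
 [-0.007 -0.122 -0.993]]
```

Joint 6 hit its limit (q6 = q1 − yaw + π), which stalled and tilted the move. I'll lift, turn the yaw the other way, level the tool, then continue.

Request:
{"fn": "servo_tool", "kwargs": {"deltas": [{"dx": -5, "dy": 0, "dz": 30, "rx": 0, "ry": 0, "rz": 0.1, "fingers": 1}, {"dx": -5, "dy": 5, "dz": 30, "rx": 0, "ry": 0, "rz": 0.12, "fingers": 1}, {"dx": 0, "dy": 10, "dz": 20, "rx": -0.06, "ry": -0.01, "rz": 0.1, "fingers": 1}, {"dx": 0, "dy": 10, "dz": 0, "rx": -0.06, "ry": -0.01, "rz": 0.1, "fingers": 1}, {"dx": 0, "dy": 10, "dz": 0, "rx": 0, "ry": 0, "rz": 0.12, "fingers": 1}, {"dx": 0, "dy": 10, "dz": 0, "rx": 0, "ry": 0, "rz": 0.12, "fingers": 1}, {"dx": 0, "dy": 10, "dz": 0, "rx": 0, "ry": 0, "rz": 0.12, "fingers": 1}, {"dx": 0, "dy": 0, "dz": 0, "rx": 0, "ry": 0, "rz": 0, "fingers": 1}]}}

```text
clock: 6.55
tcp_pos: [0.4115, 0.2352, 0.2382]
orientation: [0.006, 0.89, 0.455, -0.018]
wrist_force: [-0.2, -0.6, -1.3]
finger_gap: 0.035
```

```bash
cat > st.py <<'E'
from h import *
from scipy.spatial.transform import Rotation as R
s=env.get_state(); w,x,y,z=s["orientation"]; M=R.from_quat([x,y,z,w]).as_matrix()
print("t",s["clock"],"q",np.round(s["joint_pos"],3),np.round(s["tcp_pos"],4),"yaw",np.arctan2(M[1,0],M[0,0]).round(3),"level: rx,ry",np.round([-M[1,2],M[0,2]],3),"gap",s["finger_gap"],"F",np.round(s["wrist_force"],1))
E
python3 st.py
```

```text
t 6.55 q [ 0.358  0.176 -0.298  1.131 -0.016  2.554] [0.4115 0.2352 0.2382] yaw 0.945 level: rx,ry [ 0.027 -0.027] gap 0.034982511500610304 F [-0.2 -0.6 -1.3]
```

Request:
{"fn": "servo_tool", "kwargs": {"deltas": [{"dx": -2, "dy": 25, "dz": 0, "rx": 0.027, "ry": -0.027, "rz": 0, "fingers": 1}, {"dx": -2, "dy": 35, "dz": 0, "rx": 0, "ry": 0, "rz": 0, "fingers": 1}, {"dx": 0, "dy": 30, "dz": 0, "rx": 0, "ry": 0, "rz": 0, "fingers": 1}, {"dx": 0, "dy": 17, "dz": -15, "rx": 0, "ry": 0, "rz": 0, "fingers": 1}, {"dx": 0, "dy": 0, "dz": -35, "rx": 0, "ry": 0, "rz": 0, "fingers": 1}, {"dx": 0, "dy": 0, "dz": -25, "rx": 0, "ry": 0, "rz": 0, "fingers": 1}, {"dx": 0, "dy": 0, "dz": 0, "rx": 0, "ry": 0, "rz": 0, "fingers": 1}]}}

```text
clock: 7.25
tcp_pos: [0.4046, 0.3392, 0.1582]
orientation: [0.001, 0.891, 0.454, -0.005]
wrist_force: [-1.4, -1.2, -2.0]
finger_gap: 0.0352
```

```bash
python3 st.py; python3 - <<'E'
from h import *
o=[]
for n,(x,y) in(("top",(80,200)),("scene",(290,80))):
    c=read_camera(n); o.append(cv2.resize(c["img"][y:y+130,x:x+130,::-1],None,fx=3,fy=3,interpolation=2))
cv2.imwrite("pics/g2.png",np.hstack(o))
E
```

```text
t 7.25 q [ 5.460e-01  3.210e-01 -3.160e-01  9.440e-01 -1.000e-03  2.746e+00] [0.4046 0.3392 0.1582] yaw 0.942 level: rx,ry [ 0.006 -0.009] gap 0.035236699640657926 F [-1.4 -1.2 -2. ]
```

View pics/g2.png

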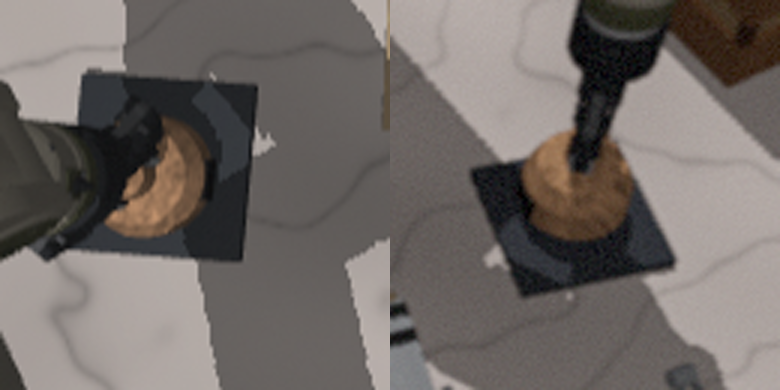

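The hide hangs over the middle of the tile in both halves (tile centre ~(168,170) top, ~(573,228) scene), allowing for parallax. I'll lower it.

Request:
{"fn": "servo_tool", "kwargs": {"deltas": [{"dx": 4, "dy": 0, "dz": -6, "rx": 0.006, "ry": -0.009, "rz": 0, "fingers": 1}, {"dx": 0, "dy": 0, "dz": -4, "rx": 0, "ry": 0, "rz": 0, "fingers": 1}, {"dx": 0, "dy": 0, "dz": -2, "rx": 0, "ry": 0, "rz": 0, "fingers": 1}, {"dx": 0, "dy": 0, "dz": 0, "rx": 0, "ry": 0, "rz": 0, "fingers": 1}]}}

```text
clock: 7.75
tcp_pos: [0.4112, 0.341, 0.1507]
orientation: [-0.0, 0.891, 0.454, 0.005]
wrist_force: [-0.5, -0.3, -1.4]
finger_gap: 0.035
```

Request:
{"fn": "servo_tool", "kwargs": {"deltas": [{"dx": 0, "dy": 0, "dz": -3, "rx": 0, "ry": 0, "rz": 0, "fingers": 1}, {"dx": 0, "dy": 0, "dz": -2, "rx": 0, "ry": 0, "rz": 0, "fingers": 1}, {"dx": 0, "dy": 0, "dz": 0, "rx": 0, "ry": 0, "rz": 0, "fingers": 1}]}}

```text
clock: 8.05
tcp_pos: [0.4114, 0.3414, 0.1458]
orientation: [-0.0, 0.891, 0.454, 0.005]
wrist_force: [0.3, 0.2, 1.1]
finger_gap: 0.0353
```

Force went from −1.4 to +1.1 N, so the hide is standing on the tile. Releasing gently and backing up.

Request:
{"fn": "servo_tool", "kwargs": {"deltas": [{"dx": 0, "dy": 0, "dz": 0, "rx": 0, "ry": 0, "rz": 0, "fingers": -1}, {"dx": 0, "dy": 0, "dz": 0, "rx": 0, "ry": 0, "rz": 0, "fingers": -1}, {"dx": 0, "dy": 0, "dz": 0, "rx": 0, "ry": 0, "rz": 0, "fingers": -1}, {"dx": 0, "dy": 0, "dz": 0, "rx": 0, "ry": 0, "rz": 0, "fingers": -1}, {"dx": 0, "dy": 0, "dz": 20, "rx": 0, "ry": 0, "rz": 0, "fingers": -1}, {"dx": 0, "dy": 0, "dz": 40, "rx": 0, "ry": 0, "rz": 0, "fingers": -1}, {"dx": 0, "dy": 0, "dz": 45, "rx": 0, "ry": 0, "rz": 0, "fingers": -1}]}}

```text
clock: 8.75
tcp_pos: [0.4102, 0.3405, 0.2503]
orientation: [-0.0, 0.891, 0.454, 0.003]
wrist_force: [1.2, 0.7, -0.1]
finger_gap: 0.0855
```

```bash
python3 st.py
```

```text
t 8.75 q [ 0.542  0.251 -0.171  1.144  0.     2.74 ] [0.4102 0.3405 0.2503] yaw 0.943 level: rx,ry [-0.003  0.004] gap 0.08547258340705477 F [ 1.2  0.7 -0.1]
```

Request:
{"fn": "servo_tool", "kwargs": {"deltas": [{"dx": 0, "dy": -25, "dz": 0, "rx": 0, "ry": 0, "rz": -0.06, "fingers": -1}, {"dx": 0, "dy": -45, "dz": 0, "rx": 0, "ry": 0, "rz": -0.07, "fingers": -1}, {"dx": 0, "dy": -45, "dz": 0, "rx": 0, "ry": 0, "rz": -0.07, "fingers": -1}, {"dx": 0, "dy": -45, "dz": 0, "rx": 0, "ry": 0, "rz": -0.07, "fingers": -1}, {"dx": 0, "dy": -45, "dz": 0, "rx": 0, "ry": 0, "rz": -0.07, "fingers": -1}, {"dx": 0, "dy": -45, "dz": 0, "rx": 0, "ry": 0, "rz": -0.07, "fingers": -1}, {"dx": 0, "dy": -45, "dz": 0, "rx": 0, "ry": 0, "rz": -0.07, "fingers": -1}, {"dx": 0, "dy": -45, "dz": 0, "rx": 0, "ry": 0, "rz": -0.07, "fingers": -1}]}}

```text
clock: 9.55
tcp_pos: [0.4108, -0.0005, 0.2508]
orientation: [0.001, 0.981, 0.194, 0.005]
wrist_force: [1.2, 0.1, -0.2]
finger_gap: 0.0853
```

Request:
{"fn": "servo_tool", "kwargs": {"deltas": [{"dx": 0, "dy": -45, "dz": 0, "rx": 0, "ry": 0, "rz": -0.08, "fingers": -1}, {"dx": 0, "dy": -45, "dz": 0, "rx": 0, "ry": 0, "rz": -0.08, "fingers": -1}, {"dx": 0, "dy": -45, "dz": 0, "rx": 0, "ry": 0, "rz": -0.08, "fingers": -1}, {"dx": 0, "dy": -45, "dz": 0, "rx": 0, "ry": 0, "rz": -0.08, "fingers": -1}, {"dx": 0, "dy": -45, "dz": 0, "rx": 0, "ry": 0, "rz": -0.08, "fingers": -1}, {"dx": 0, "dy": -45, "dz": 0, "rx": 0, "ry": 0, "rz": -0.08, "fingers": -1}, {"dx": 0, "dy": -25, "dz": 0, "rx": 0, "ry": 0, "rz": -0.08, "fingers": -1}, {"dx": 0, "dy": 0, "dz": 0, "rx": 0, "ry": 0, "rz": 0, "fingers": -1}]}}

```text
clock: 10.35
tcp_pos: [0.4111, -0.2974, 0.2503]
orientation: [0.003, 0.996, -0.086, 0.004]
wrist_force: [-0.3, 0.8, -1.0]
finger_gap: 0.0851
```

```bash
python3 st.py; python3 - <<'E'
from fit import *
C={n:read_camera(n) for n in("scene","top")}
for n in C: cv2.imwrite(f"pics/{n}2.png",C[n]["img"][:,:,::-1])
V=lambda t,near,ns=("scene","top"):[(C[n],m) for n in ns for m in[seg(t,n,near,C[n])] if m is not None]
hp=[HIDE[:120],HIDE[80:]]
for nm,P,q,fr in(("hide",hp,[.41,.341,.012,0],(0,1)),("tile",[box(.15,.15,.012)],[.408,.341,0,-.06],(0,1,3))):
    for n in C:
        v=V(nm,q[:2],(n,))
        if v: print(nm,n,fit(v,P,q,fr))
E
```

```text
t 10.35 q [-7.850e-01  2.000e-01 -2.380e-01  1.124e+00  1.000e-03  2.528e+00] [ 0.4111 -0.2974  0.2503] yaw -0.172 level: rx,ry [0.006 0.008] gap 0.08506445212498116 F [-0.3  0.8 -1. ]
hide scene (array([0.4149, 0.3417, 0.012 , 0.    ]), np.float64(0.064))
tile scene (array([ 0.4134,  0.3385,  0.    , -0.0688]), np.float64(0.867))
tile top (array([ 0.4083,  0.3415,  0.    , -0.068 ]), np.float64(0.696))
```

Request:
{"fn": "servo_tool", "kwargs": {"deltas": [{"dx": 0, "dy": -20, "dz": 0, "rx": 0.006, "ry": 0.008, "rz": -0.04, "fingers": -1}, {"dx": 0, "dy": -6, "dz": -30, "rx": 0, "ry": 0, "rz": 0, "fingers": -1}, {"dx": 0, "dy": 0, "dz": -40, "rx": 0, "ry": 0, "rz": 0, "fingers": -1}, {"dx": 0, "dy": 0, "dz": 0, "rx": 0, "ry": 0, "rz": 0, "fingers": -1}]}}

```text
clock: 11.05
tcp_pos: [0.409, -0.3166, 0.1763]
orientation: [-0.004, 0.995, -0.102, -0.004]
wrist_force: [-0.8, 1.5, -0.2]
finger_gap: 0.0854
```

```bash
python3 st.py; python3 - <<'E'
from h import *
o=[]
for n,(x,y) in(("top",(340,190)),("scene",(60,130))):
    c=read_camera(n); o.append(cv2.resize(c["img"][y:y+130,x:x+130,::-1],None,fx=3,fy=3,interpolation=2))
cv2.imwrite("pics/g3.png",np.hstack(o))
E
```

```text
t 11.05 q [-0.814  0.285 -0.317  0.978  0.     2.532] [ 0.409  -0.3166  0.1763] yaw -0.205 level: rx,ry [-0.008 -0.007] gap 0.0854222249700658 F [-0.8  1.5 -0.2]
```

View pics/g3.png

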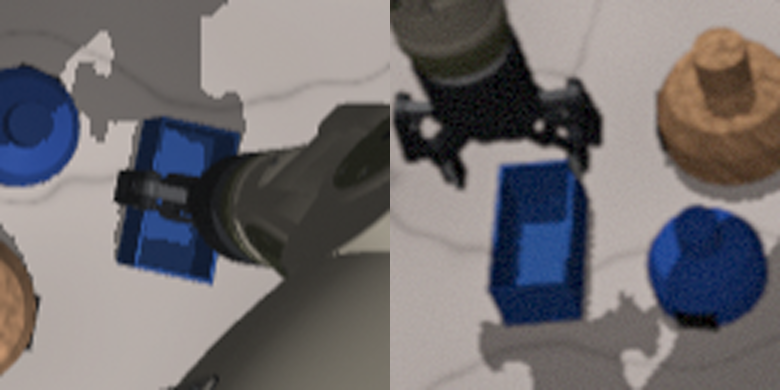

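The top half shows the open jaws straddling the cup (cup centre ~(180,200)). The tool is about 6 mm short in −y, so I'll correct that and descend.

Request:
{"fn": "servo_tool", "kwargs": {"deltas": [{"dx": 2, "dy": -6, "dz": -15, "rx": -0.008, "ry": -0.007, "rz": -0.005, "fingers": -1}, {"dx": 0, "dy": 0, "dz": -30, "rx": 0, "ry": 0, "rz": 0, "fingers": -1}, {"dx": 0, "dy": 0, "dz": -22, "rx": 0, "ry": 0, "rz": 0, "fingers": -1}, {"dx": 0, "dy": 0, "dz": -8, "rx": 0, "ry": 0, "rz": 0, "fingers": -1}, {"dx": 0, "dy": 0, "dz": 0, "rx": 0, "ry": 0, "rz": 0, "fingers": -1}], "newtons": 25}}

```text
clock: 11.65
tcp_pos: [0.4135, -0.3258, 0.1063]
orientation: [0.003, 0.994, -0.105, 0.004]
wrist_force: [-1.3, -0.1, 0.1]
finger_gap: 0.0854
```

Request:
{"fn": "servo_tool", "kwargs": {"deltas": [{"dx": 0, "dy": 0, "dz": 0, "rx": 0, "ry": 0, "rz": 0, "fingers": 1}, {"dx": 0, "dy": 0, "dz": 0, "rx": 0, "ry": 0, "rz": 0, "fingers": 1}, {"dx": 0, "dy": 0, "dz": 0, "rx": 0, "ry": 0, "rz": 0, "fingers": 1}, {"dx": 0, "dy": 0, "dz": 0, "rx": 0, "ry": 0, "rz": 0, "fingers": 1}, {"dx": 0, "dy": 0, "dz": 0, "rx": 0, "ry": 0, "rz": 0, "fingers": 1}], "newtons": 25}}

```text
clock: 12.15
tcp_pos: [0.4141, -0.3266, 0.1075]
orientation: [0.004, 0.994, -0.105, 0.005]
wrist_force: [0.3, 1.9, 7.1]
finger_gap: 0.0634
```

```bash
python3 st.py
```

```text
t 12.15 q [-8.200e-01  3.590e-01 -4.040e-01  7.950e-01  1.000e-03  2.533e+00] [ 0.4141 -0.3266  0.1075] yaw -0.211 level: rx,ry [0.009 0.009] gap 0.06342461644104738 F [0.3 1.9 7.1]
```

Request:
{"fn": "servo_tool", "kwargs": {"deltas": [{"dx": 0, "dy": 0, "dz": 15, "rx": 0, "ry": 0, "rz": 0, "fingers": 1}, {"dx": 0, "dy": 0, "dz": 35, "rx": 0, "ry": 0, "rz": 0, "fingers": 1}, {"dx": 0, "dy": 0, "dz": 40, "rx": 0, "ry": 0, "rz": 0, "fingers": 1}, {"dx": 0, "dy": 0, "dz": 40, "rx": 0, "ry": 0, "rz": 0, "fingers": 1}, {"dx": 5, "dy": 20, "dz": 15, "rx": 0, "ry": 0, "rz": 0.02, "fingers": 1}, {"dx": 10, "dy": 35, "dz": 0, "rx": 0, "ry": 0, "rz": 0.03, "fingers": 1}, {"dx": 10, "dy": 35, "dz": 0, "rx": 0, "ry": 0, "rz": 0.03, "fingers": 1}, {"dx": 10, "dy": 35, "dz": 0, "rx": 0, "ry": 0, "rz": 0.03, "fingers": 1}]}}

```text
clock: 12.95
tcp_pos: [0.4484, -0.2, 0.2515]
orientation: [0.003, 0.999, -0.051, 0.004]
wrist_force: [1.3, 0.7, -1.4]
finger_gap: 0.0635
```

Request:
{"fn": "servo_tool", "kwargs": {"deltas": [{"dx": 10, "dy": 35, "dz": 0, "rx": 0, "ry": 0, "rz": 0.03, "fingers": 1}, {"dx": 10, "dy": 35, "dz": 0, "rx": 0, "ry": 0, "rz": 0.03, "fingers": 1}, {"dx": 10, "dy": 35, "dz": 0, "rx": 0, "ry": 0, "rz": 0.02, "fingers": 1}, {"dx": 10, "dy": 30, "dz": 0, "rx": 0, "ry": 0, "rz": 0, "fingers": 1}, {"dx": 10, "dy": 15, "dz": 0, "rx": 0, "ry": 0, "rz": 0, "fingers": 1}, {"dx": 0, "dy": 0, "dz": 0, "rx": 0, "ry": 0, "rz": 0, "fingers": 1}]}}

```text
clock: 13.55
tcp_pos: [0.499, -0.0491, 0.2512]
orientation: [0.003, 1.0, -0.009, 0.005]
wrist_force: [-1.0, 0.2, -1.3]
finger_gap: 0.0635
```

```bash
python3 st.py
```

```text
t 13.55 q [-0.257  0.188 -0.25   1.123 -0.003  2.903] [ 0.499  -0.0491  0.2512] yaw -0.018 level: rx,ry [0.006 0.009] gap 0.06346055263782284 F [-1.   0.2 -1.3]
```

Request:
{"fn": "servo_tool", "kwargs": {"deltas": [{"dx": 10, "dy": 11, "dz": 0, "rx": 0.006, "ry": 0.009, "rz": -0.01, "fingers": 1}, {"dx": 0, "dy": 0, "dz": -30, "rx": 0, "ry": 0, "rz": 0, "fingers": 1}, {"dx": 0, "dy": 0, "dz": -35, "rx": 0, "ry": 0, "rz": 0, "fingers": 1}, {"dx": 0, "dy": 0, "dz": -25, "rx": 0, "ry": 0, "rz": 0, "fingers": 1}, {"dx": 0, "dy": 0, "dz": 0, "rx": 0, "ry": 0, "rz": 0, "fingers": 1}]}}

```text
clock: 14.05
tcp_pos: [0.5054, -0.0402, 0.1575]
orientation: [-0.001, 1.0, -0.016, -0.004]
wrist_force: [-0.1, 0.3, -1.0]
finger_gap: 0.0631
```

```bash
python3 st.py; python3 - <<'E'
from h import *
o=[]
for n,(x,y) in(("top",(200,120)),("scene",(170,150))):
    c=read_camera(n); o.append(cv2.resize(c["img"][y:y+130,x:x+130,::-1],None,fx=3,fy=3,interpolation=2))
cv2.imwrite("pics/g4.png",np.hstack(o))
E
```

```text
t 14.05 q [-0.238  0.284 -0.371  0.924 -0.     2.937] [ 0.5054 -0.0402  0.1575] yaw -0.033 level: rx,ry [-0.002 -0.008] gap 0.06314681548661534 F [-0.1  0.3 -1. ]
```

View pics/g4.png

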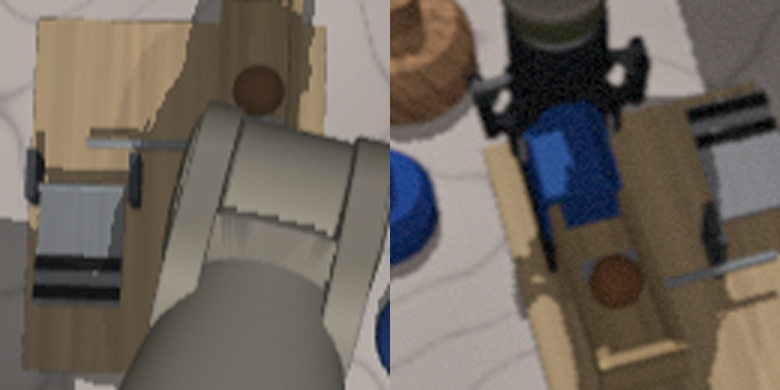

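The scene half shows the cup held over the mat in line with the chute and just clear of the lip (~(590,220)). I'll lower it.

Request:
{"fn": "servo_tool", "kwargs": {"deltas": [{"dx": 2, "dy": 1, "dz": -15, "rx": 0, "ry": -0.004, "rz": 0, "fingers": 1}, {"dx": 0, "dy": 0, "dz": -12, "rx": 0, "ry": 0, "rz": 0, "fingers": 1}, {"dx": 0, "dy": 0, "dz": -6, "rx": 0, "ry": 0, "rz": 0, "fingers": 1}, {"dx": 0, "dy": 0, "dz": -3, "rx": 0, "ry": 0, "rz": 0, "fingers": 1}, {"dx": 0, "dy": 0, "dz": 0, "rx": 0, "ry": 0, "rz": 0, "fingers": 1}]}}

```text
clock: 14.65
tcp_pos: [0.5101, -0.0389, 0.1246]
orientation: [-0.0, 1.0, -0.016, 0.001]
wrist_force: [0.2, 0.3, -0.5]
finger_gap: 0.0635
```

Request:
{"fn": "servo_tool", "kwargs": {"deltas": [{"dx": 0, "dy": 0, "dz": -4, "rx": 0, "ry": 0, "rz": 0, "fingers": 1}, {"dx": 0, "dy": 0, "dz": -2, "rx": 0, "ry": 0, "rz": 0, "fingers": 1}, {"dx": 0, "dy": 0, "dz": -2, "rx": 0, "ry": 0, "rz": 0, "fingers": 1}, {"dx": 0, "dy": 0, "dz": 0, "rx": 0, "ry": 0, "rz": 0, "fingers": 1}]}}

```text
clock: 15.05
tcp_pos: [0.51, -0.0388, 0.1176]
orientation: [-0.0, 1.0, -0.016, 0.001]
wrist_force: [-4.3, 0.6, 8.7]
finger_gap: 0.0632
```

The cup is down: z matches and the force is 8.7 N. Release and rise.

Request:
{"fn": "servo_tool", "kwargs": {"deltas": [{"dx": 0, "dy": 0, "dz": 1, "rx": 0, "ry": 0, "rz": 0, "fingers": 1}, {"dx": 0, "dy": 0, "dz": 0, "rx": 0, "ry": 0, "rz": 0, "fingers": -1}, {"dx": 0, "dy": 0, "dz": 0, "rx": 0, "ry": 0, "rz": 0, "fingers": -1}, {"dx": 0, "dy": 0, "dz": 0, "rx": 0, "ry": 0, "rz": 0, "fingers": -1}, {"dx": 0, "dy": 0, "dz": 0, "rx": 0, "ry": 0, "rz": 0, "fingers": -1}, {"dx": 0, "dy": 0, "dz": 20, "rx": 0, "ry": 0, "rz": 0, "fingers": -1}, {"dx": 0, "dy": 0, "dz": 40, "rx": 0, "ry": 0, "rz": 0, "fingers": -1}, {"dx": 0, "dy": 0, "dz": 45, "rx": 0, "ry": 0, "rz": 0, "fingers": -1}]}}

```text
clock: 15.85
tcp_pos: [0.509, -0.0386, 0.2223]
orientation: [-0.001, 1.0, -0.016, -0.001]
wrist_force: [0.0, 0.2, 0.2]
finger_gap: 0.0854
```

Request:
{"fn": "servo_tool", "kwargs": {"deltas": [{"dx": 0, "dy": 35, "dz": 20, "rx": 0, "ry": 0, "rz": 0.13, "fingers": 1}, {"dx": 0, "dy": 40, "dz": 0, "rx": 0, "ry": 0, "rz": 0.14, "fingers": 1}, {"dx": 0, "dy": 40, "dz": 0, "rx": 0, "ry": 0, "rz": 0.14, "fingers": 1}, {"dx": 0, "dy": 25, "dz": 0, "rx": 0, "ry": 0, "rz": 0.14, "fingers": 1}, {"dx": 0, "dy": 0, "dz": 0, "rx": 0, "ry": 0, "rz": 0, "fingers": 1}]}}

```text
clock: 16.35
tcp_pos: [0.5098, 0.1038, 0.2425]
orientation: [-0.001, 0.966, 0.259, 0.001]
wrist_force: [0.5, -0.0, -0.2]
finger_gap: 0.0125
```

```bash
python3 st.py; python3 - <<'E'
from fit import *
C={n:read_camera(n) for n in("scene","top")}
o=[]
for n,(x,y) in(("top",(200,120)),("scene",(190,150))):
    o.append(cv2.resize(C[n]["img"][y:y+130,x:x+130,::-1],None,fx=3,fy=3,interpolation=2))
cv2.imwrite("pics/g5.png",np.hstack(o))
V=lambda t,near,ns=("scene","top"):[(C[n],m) for n in ns for m in[seg(t,n,near,C[n])] if m is not None]
for n in C:
    v=V("cup",[.51,-.038],(n,))
    if v: print("cup",n,fit(v,[box(.124,.064,.06)],[.51,-.038,.01,-.03],(0,1,3)))
E
```

```text
t 16.35 q [ 4.500e-02  2.340e-01 -2.140e-01  1.121e+00  2.000e-03  2.662e+00] [0.5098 0.1038 0.2425] yaw 0.525 level: rx,ry [-0.002  0.002] gap 0.012486005205803879 F [ 0.5 -0.  -0.2]
cup scene (array([ 0.4944, -0.0387,  0.01  , -0.0334]), np.float64(0.269))
cup top (array([ 0.5048, -0.0364,  0.01  , -0.031 ]), np.float64(0.031))
```

View pics/g5.png

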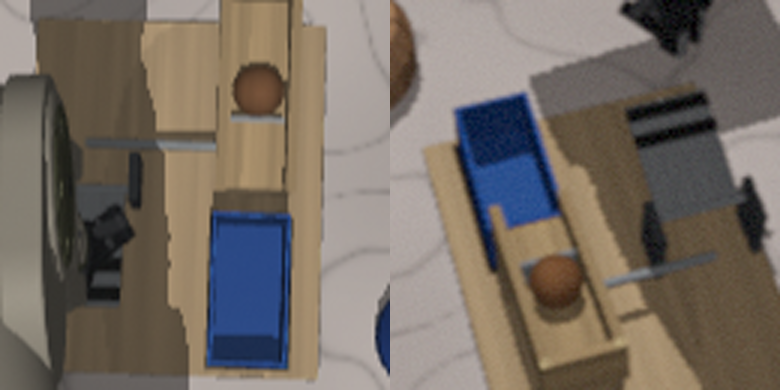

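The cup sits on the mat under the lip (top fit within 4 mm of the bay, yaw −0.031), with the ball still behind the gate and the fingers above the treadle's striped pad. Now I'll press the treadle.

Request:
{"fn": "servo_tool", "kwargs": {"deltas": [{"dx": 5, "dy": -2, "dz": -30, "rx": 0, "ry": 0, "rz": 0, "fingers": 1}, {"dx": 0, "dy": 0, "dz": -40, "rx": 0, "ry": 0, "rz": 0, "fingers": 1}, {"dx": 0, "dy": 0, "dz": -15, "rx": 0, "ry": 0, "rz": 0, "fingers": 1}, {"dx": 0, "dy": 0, "dz": 0, "rx": 0, "ry": 0, "rz": 0, "fingers": 1}, {"dx": 0, "dy": 0, "dz": -7, "rx": 0, "ry": 0, "rz": 0, "fingers": 1}, {"dx": 0, "dy": 0, "dz": -7, "rx": 0, "ry": 0, "rz": 0, "fingers": 1}, {"dx": 0, "dy": 0, "dz": -7, "rx": 0, "ry": 0, "rz": 0, "fingers": 1}], "newtons": 40}}

```text
clock: 17.25
tcp_pos: [0.5155, 0.0988, 0.1373]
orientation: [-0.0, 0.967, 0.256, 0.002]
wrist_force: [-3.1, -1.0, 5.6]
finger_gap: 0.0002
```

```bash
python3 st.py
```

```text
t 17.25 q [ 3.600e-02  3.280e-01 -3.650e-01  8.750e-01  1.000e-03  2.659e+00] [0.5155 0.0988 0.1373] yaw 0.518 level: rx,ry [-0.001  0.003] gap 0.00023553906491712546 F [-3.1 -1.   5.6]
```

In contact at 5.6 N, as expected. Keep pressing to the stop.

Request:
{"fn": "servo_tool", "kwargs": {"deltas": [{"dx": 0, "dy": 0, "dz": -6, "rx": 0, "ry": 0, "rz": 0, "fingers": 1}, {"dx": 0, "dy": 0, "dz": -6, "rx": 0, "ry": 0, "rz": 0, "fingers": 1}, {"dx": 0, "dy": 0, "dz": -5, "rx": 0, "ry": 0, "rz": 0, "fingers": 1}, {"dx": 0, "dy": 0, "dz": -3, "rx": 0, "ry": 0, "rz": 0, "fingers": 1}]}}

```text
clock: 17.65
tcp_pos: [0.5154, 0.0988, 0.1206]
orientation: [0.0, 0.967, 0.256, 0.002]
wrist_force: [-18.4, -4.0, 52.3]
finger_gap: 0.0002
```

Request:
{"fn": "servo_tool", "kwargs": {"deltas": [{"dx": 0, "dy": 0, "dz": -3, "rx": 0, "ry": 0, "rz": 0, "fingers": 1}, {"dx": 0, "dy": 0, "dz": 0, "rx": 0, "ry": 0, "rz": 0, "fingers": 1}]}}

```text
clock: 17.85
tcp_pos: [0.5153, 0.0988, 0.1205]
orientation: [0.001, 0.967, 0.256, 0.003]
wrist_force: [-20.7, -3.3, 55.3]
finger_gap: -0.0001
```

Firm stop at z 0.1205 (55 N). Hold while the ball rolls.

Request:
{"fn": "servo_tool", "kwargs": {"deltas": [{"dx": 0, "dy": 0, "dz": 0, "rx": 0, "ry": 0, "rz": 0, "fingers": 1}, {"dx": 0, "dy": 0, "dz": 0, "rx": 0, "ry": 0, "rz": 0, "fingers": 1}, {"dx": 0, "dy": 0, "dz": 0, "rx": 0, "ry": 0, "rz": 0, "fingers": 1}, {"dx": 0, "dy": 0, "dz": 0, "rx": 0, "ry": 0, "rz": 0, "fingers": 1}, {"dx": 0, "dy": 0, "dz": 0, "rx": 0, "ry": 0, "rz": 0, "fingers": 1}, {"dx": 0, "dy": 0, "dz": 0, "rx": 0, "ry": 0, "rz": 0, "fingers": 1}, {"dx": 0, "dy": 0, "dz": 0, "rx": 0, "ry": 0, "rz": 0, "fingers": 1}, {"dx": 0, "dy": 0, "dz": 0, "rx": 0, "ry": 0, "rz": 0, "fingers": 1}]}}

```text
clock: 18.65
tcp_pos: [0.5153, 0.0988, 0.1205]
orientation: [0.001, 0.967, 0.256, 0.003]
wrist_force: [-20.2, -4.1, 55.2]
finger_gap: -0.0003
```

Request:
{"fn": "servo_tool", "kwargs": {"deltas": [{"dx": 0, "dy": 0, "dz": 0, "rx": 0, "ry": 0, "rz": 0, "fingers": 1}, {"dx": 0, "dy": 0, "dz": 0, "rx": 0, "ry": 0, "rz": 0, "fingers": 1}, {"dx": 0, "dy": 0, "dz": 0, "rx": 0, "ry": 0, "rz": 0, "fingers": 1}, {"dx": 0, "dy": 0, "dz": 0, "rx": 0, "ry": 0, "rz": 0, "fingers": 1}, {"dx": 0, "dy": 0, "dz": 0, "rx": 0, "ry": 0, "rz": 0, "fingers": 1}, {"dx": 0, "dy": 0, "dz": 0, "rx": 0, "ry": 0, "rz": 0, "fingers": 1}, {"dx": 0, "dy": 0, "dz": 0, "rx": 0, "ry": 0, "rz": 0, "fingers": 1}, {"dx": 0, "dy": 0, "dz": 0, "rx": 0, "ry": 0, "rz": 0, "fingers": 1}]}}

```text
clock: 19.45
tcp_pos: [0.5153, 0.0989, 0.1205]
orientation: [0.001, 0.967, 0.256, 0.003]
wrist_force: [-19.9, -4.4, 55.3]
finger_gap: -0.0
```

```bash
python3 st.py; python3 - <<'E'
from h import *
o=[]
for n,(x,y) in(("top",(200,120)),("scene",(190,150))):
    c=read_camera(n)
    o.append(cv2.resize(c["img"][y:y+130,x:x+130,::-1],None,fx=3,fy=3,interpolation=2))
    for r in cut_out("ball",n): print(n,r["confidence"],r["extent"])
cv2.imwrite("pics/g6.png",np.hstack(o))
E
```

```text
t 19.45 q [ 0.036  0.344 -0.39   0.831 -0.     2.659] [0.5153 0.0989 0.1205] yaw 0.519 level: rx,ry [-0.     0.007] gap -7.416689160083244e-06 F [-19.9  -4.4  55.3]
top 0.52 [271.9, 225.2, 292.1, 238.8]
scene 0.55 [334.4, 125.5, 370.5, 166.0]
scene 0.53 [219.9, 190.2, 232.5, 204.7]
```

View pics/g6.png

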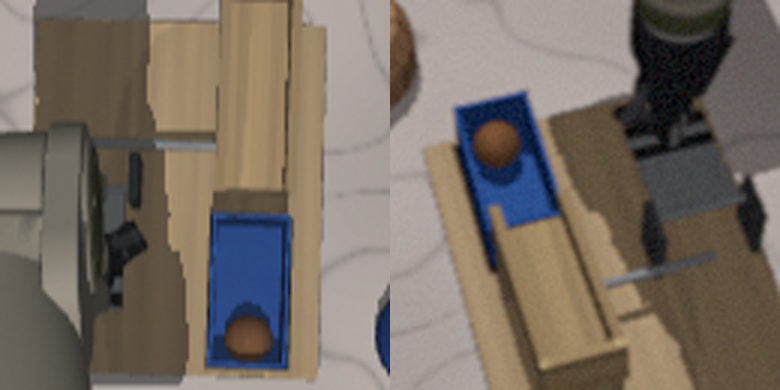

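The ball is in the cup (top (248,338), scene (495,145)). Release the treadle slowly and retreat up and away.

Request:
{"fn": "servo_tool", "kwargs": {"deltas": [{"dx": 0, "dy": 0, "dz": 8, "rx": 0, "ry": 0, "rz": 0, "fingers": 1}, {"dx": 0, "dy": 0, "dz": 8, "rx": 0, "ry": 0, "rz": 0, "fingers": 1}, {"dx": 0, "dy": 0, "dz": 8, "rx": 0, "ry": 0, "rz": 0, "fingers": 1}, {"dx": 0, "dy": 0, "dz": 15, "rx": 0, "ry": 0, "rz": 0, "fingers": 1}, {"dx": 0, "dy": 0, "dz": 40, "rx": 0, "ry": 0, "rz": 0, "fingers": 1}, {"dx": 0, "dy": 0, "dz": 40, "rx": 0, "ry": 0, "rz": 0, "fingers": 1}, {"dx": 0, "dy": 0, "dz": 30, "rx": 0, "ry": 0, "rz": 0, "fingers": 1}, {"dx": 0, "dy": 0, "dz": 0, "rx": 0, "ry": 0, "rz": 0, "fingers": 1}]}}

```text
clock: 20.45
tcp_pos: [0.5178, 0.0993, 0.2676]
orientation: [0.0, 0.967, 0.256, 0.006]
wrist_force: [1.1, -0.7, 0.4]
finger_gap: -0.0002
```

Request:
{"fn": "servo_tool", "kwargs": {"deltas": [{"dx": 0, "dy": 0, "dz": 0, "rx": 0, "ry": 0, "rz": 0, "fingers": 1}, {"dx": 0, "dy": 0, "dz": 0, "rx": 0, "ry": 0, "rz": 0, "fingers": 1}, {"dx": 0, "dy": 0, "dz": 0, "rx": 0, "ry": 0, "rz": 0, "fingers": 1}, {"dx": 0, "dy": 0, "dz": 0, "rx": 0, "ry": 0, "rz": 0, "fingers": 1}, {"dx": 0, "dy": 0, "dz": 0, "rx": 0, "ry": 0, "rz": 0, "fingers": 1}, {"dx": 0, "dy": 0, "dz": 0, "rx": 0, "ry": 0, "rz": 0, "fingers": 1}, {"dx": 0, "dy": 0, "dz": 0, "rx": 0, "ry": 0, "rz": 0, "fingers": 1}, {"dx": 0, "dy": 0, "dz": 0, "rx": 0, "ry": 0, "rz": 0, "fingers": 1}]}}

```text
clock: 21.25
tcp_pos: [0.5151, 0.0991, 0.2625]
orientation: [-0.001, 0.967, 0.256, 0.001]
wrist_force: [0.5, -0.8, -0.2]
finger_gap: -0.0002
```

```bash
python3 st.py; python3 - <<'E'
from fit import *
C={n:read_camera(n) for n in("scene","top")}
cv2.imwrite("pics/f.png",cv2.resize(C["scene"]["img"][110:330,80:450,::-1],None,fx=2.1,fy=2.1,interpolation=2))
V=lambda t,near,ns:[(C[n],m) for n in ns for m in[seg(t,n,near,C[n])] if m is not None]
for nm,P,q,fr in(("cup",[box(.124,.064,.06)],[.506,-.038,.01,-.03],(0,1,3)),("hide",[HIDE[:120],HIDE[80:]],[.41,.341,.012,0],(0,1))):
    for n in C:
        v=V(nm,q[:2],(n,))
        if v: print(nm,n,fit(v,P,q,fr))
E
```

```text
t 21.25 q [ 3.600e-02  2.310e-01 -1.670e-01  1.171e+00  2.000e-03  2.659e+00] [0.5151 0.0991 0.2625] yaw 0.518 level: rx,ry [-0.002  0.002] gap -0.00021235314208264833 F [ 0.5 -0.8 -0.2]
cup scene (array([ 0.4918, -0.0383,  0.01  , -0.0406]), np.float64(0.497))
cup top (array([ 0.5036, -0.0374,  0.01  , -0.0207]), np.float64(0.172))
hide scene (array([0.4145, 0.3423, 0.012 , 0.    ]), np.float64(0.055))
hide top (array([0.4103, 0.3489, 0.012 , 0.    ]), np.float64(0.444))
```

View pics/f.png

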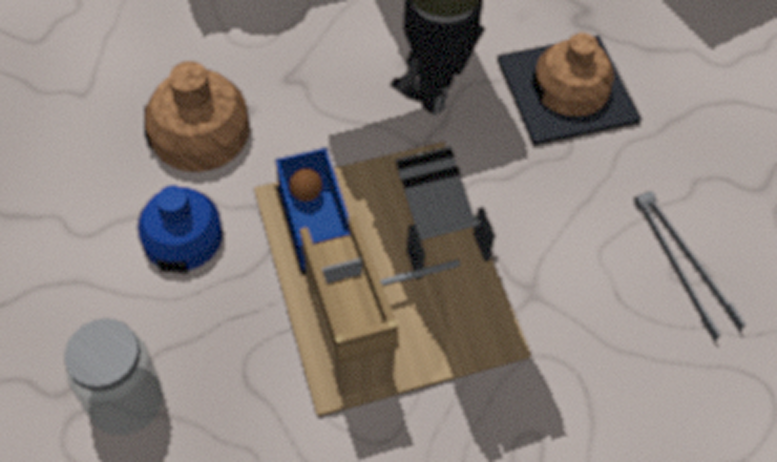

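The final picture shows the ball in the cup (305,185), the gate back up (342,270), the treadle raised with its stripes where they started, the hide on the tile (575,75), and the tong and canister unmoved.

```bash
python3 -c "
from workcell import job
print(job.hand_in())"
```

```text
the job is handed in; nothing more can be done
None
```

I finished the job and handed it in at about 21 s on the robot's clock; hand-in gave no verdict.

**What I did:** I set the cork hide on the slate tile and put the cup on the bay mat. I then pressed the treadle to its stop at 55 N for about 1.8 s, until the ball was in the cup, and released it.

**Last checks:**
- **Hide:** upright and within about 1 cm of the tile centre.
- **Cup:** within about 5 mm of the bay centre by the top view, and in line with the chute.
- **Ball:** in the cup.
- **Treadle and gate:** both look back up in the picture; I had no joint reading to confirm the treadle angle.
- **Bystanders:** canister and tong look unmoved.
- **Robot:** clear of everything.

**What went wrong or disagreed:**
- **Stalled carry:** on the way to the tile, joint 6 reached its range limit at 3.141 rad (limit 3.14). The move stalled and the tool tilted about 0.12 rad with the hide in the gripper. I lifted, turned the wrist the other way and levelled it before setting the hide down.
- **Camera offset:** the two cameras disagree by about 7 mm in x on the dispenser, so I used the average.
- **Poor fits:** the scene-camera fit put the cup about 12 mm further back than the top view. I gave it no weight because the chute hides part of the cup there. The last top-view fit of the hide was also poor, because the arm was probably in the way.

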